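# Drive the stuck hinge pin out with the slim drift punch

### The job

A brass pin is stuck in the barrel of the gate hinge that stands clamped in the grey stand; its head is underneath. Take the slim punch with the orange handle from the wooden rack, drive the pin from above, right out of the barrel, so that it drops into the black tray below, then put the punch back upright in the rack hole it came from. Leave the stout blue punch, which is too thick for the barrel, in the rack.

Things in the scene. Friction and masses are not known exactly. Their poses are not given: they have to be found in the camera images.
- slim_punch_grip (a point): Punch with ORANGE handle, upright, tip down, in either rack hole. Steel shank 9 mm dia, 65 long; hand guard disc 40 dia, 5 thick, resting on the rack; round handle 24 dia, 68 long; 142 mm in all, 0.14 kg. Point: on its axis at mid-handle, 104 mm above the tip, 34 above the guard, 124 above the table. z up; y along the rack's row, x across it (free for fingers).
- stout_punch_grip (a point): Bystander that stays in the rack: punch with BLUE handle in the other hole, 84 mm from the slim one. Same lengths, but shank 24 mm dia (too thick for the hinge barrel) and handle 28 mm dia. Point at mid-handle, 104 mm above its tip, z up; its top is 162 mm above the table.
- punch_stand: Open wooden rack fixed to the table, 170 mm long (its y axis), 60 wide, top 85 mm above the table. Origin: centre of its underside. Two round holes of 28 mm through its 10 mm top plate, at y = +42 and -42 mm; the punches hang in them loosely by their guards.
- barrel_mouth (a point): Centre of the upper mouth of the hinge barrel, 100 mm above the table, z up. Barrel: fixed upright dark steel tube, 36 mm outside, bore 20 mm, 40 mm long, open below. Two lands 8 to 28 mm below the mouth narrow the bore to 15 mm or more. Two grey posts, 98 mm high, stand 36 mm to either side along y. Below is an open black tray, inside 60 x 56 mm, floor 11 mm above the table, walls to 28 mm.
- pin_mid (a point): Stuck brass pin in the barrel: shank 17 mm dia, 39 long, head 26 dia, 5 thick at its lower end just under the barrel. Point: on its axis, half-way along its 44 mm; z up; 75 mm above the table. Its upper end lies 3 mm below the mouth. It resists with about 5 to 12 N until that end is 28 mm below the mouth, then drops into the tray, clear of the barrel (push the punch tip 35 to 40 mm below the mouth).
There are look-alikes about, which are no part of the job. Leave any green look-alike of the part that bears slim_punch_grip alone.

How it is judged:
By the outcome, as a careful person would: the job done as asked, in the order asked, and still so for the second after the job is handed in, with the robot touching nothing.
It also fails if it takes over 48 s, if anything falls off the work surface, if the arm or the gripper's body presses on something with over 40 N, if the wrist force passes 120 N, or if a joint passes its speed limit or range.

### The arm

A 6-joint arm with a two-finger parallel gripper is mounted at the origin on a cart in front of the work surface, level with it; the furniture and walls round the work are solid. World frame = base frame: x ahead of the robot, y to its left, z up, the work surface at z = 0. Lengths are in mm, angles in rad, forces in N, time in s.
With the tool pointing down it reaches from about 325 to 775 mm from the base axis. Payload 9.3 kg.
Tool frame: the origin (TCP) lies midway between the tips of the shut fingers; the grasp point (between the pads) lies 19 mm behind it; z points along the fingers, x is the direction in which the jaws open and shut, and the axes are right-handed (so a half turn about z gives the same grasp; the last joint's range is limited). The gripper opens to 85 mm and grips with 20 to 120 N. Pads are 22 mm wide; open, the fingers measure 114 mm over their backs; the gripper's body (76 mm by 85 mm) begins 54 mm behind the grasp point. The pads swing forward as they close: fully open they stand 13 mm farther back than shut.
Start: joints at [-1.394, 0.259, 0.021, 1.334, 0, 1.418], TCP at [178.113, -520.358, 231.279] pointing down, gripper open.
Joint ranges: [-3.04, 3.04], [-0.91, 1.82], [-1.04, 1.36], [-1.92, 1.95], [-1.52, 1.45], [-3.14, 3.14]. Speed limits (rad/s): [2.22, 2.22, 2.79, 3.14, 3.14, 3.14].

### API

Orientations are given as a 3x3 rotation matrix whose columns are the frame's x, y, z axes.
In Python, from bench import env gives the robot as it stands.
- The arm moves only by the tool move_arm, never from a script. Its argument "motion" is a list of rows, each a list of 5 numbers: the shift along the tool's x, y, z in cm, then the turn about the tool's z in rad, then the closure, from -1 (fully open) to 1 (shut). A call has 1 to 12 rows; each row shifts and turns the commanded pose from where the row before left it, along the tool's axes as they then stand; what a row does not reach is not made up. A row lasts 1/8 s, in which the tool goes at most 62.5 mm and 10.7 degrees, less where a joint would pass 70% of its speed; a pose out of reach is approached as far as the arm can. A call with a gripper value outside its range is refused whole. The fingers move at their own pace and stop on an object; "force" is the grip in N (left out, the last holds). Time passes only in rows, so rows that do not move let the fingers close. It gives the time, the measured TCP pose, the force and the opening at its end, in the units of the state.
- env.state(): the state, without advancing time (a new reading comes with each control period).
- env.snapshot(name): name is "side" or "top"; returns (picture, depth): 420x560x3 uint8, blue, green, red; 420x560 float32, mm along the optical axis (not along the pixel's ray), 0 where there is no reading.
- env.calibration(name): a dict with "fov_y" (degrees; the focal length in pixels is half the picture's height over the tangent of half this angle, whatever the lens; pixels are square), "cx", "cy" (the principal point, pixels), "dist_coeffs" ([k1, k2, p1, p2, k3] as OpenCV has them; the pictures are not rectified), "rvec" (rotation vector, rad) and "tvec" (3), from world to camera coordinates, as OpenCV has them. Camera axes: x right, y down, z forward; pixel columns grow to the right and rows downward; lengths in mm; the calibration is good to about 2 mm. A picture is of the moment at which its call begins. calibration takes no time and is no camera call.
- env.hand_in(): hands the job in, once; it reports no verdict.
The state is a dict: "t": time; "joint_positions": joint angles; "joint_vel": joint speeds; "effort": joint torques, N m; "eef_pos": TCP position; "orientation": TCP orientation; "ft_force": force on the tool from outside, world axes, zero at the start; "moment": the same for the moment, N m; "grip_width": opening from 0.0 (shut) to 1.0 (fully open).
Only numpy, scipy, OpenCV 4.12 (cv2) and the standard library are available. Lean on these libraries where they do the work, as an engineer would, in place of code of your own. Each camera call takes 0.05 s, during which the arm holds its last target. There are 200 camera calls.

## Working session

There is one attempt and no reset: what is moved stays moved. The work goes in short steps, Python scripts to look and compute and a tool call to move; the robot and the scene stay as the last step left them, time stands still between calls to the robot, and variables do not carry over. Pictures are saved under pics/ and viewed, about 8 in all and at most 12, crops included, and the job is handed in when it is done.

Besides the shell and the picture viewer there is one more tool, called after "Emit:" as name([rows], argument=value, ...), one row to a line, values as JSON. move_arm: Moves the arm, as the interface text tells. Its arguments: {"type":"object","properties":{"motion":{"type":"array"},"force":{"type":"number"}},"required":["motion"]}

```bash
mkdir -p pics
cat > h.py <<'E'
import numpy as np, cv2
from bench import env
def cal(n):
    c=env.calibration(n); f=210/np.tan(np.radians(c["fov_y"])/2)
    K=np.array([[f,0,c["cx"]],[0,f,c["cy"]],[0,0,1.]])
    return K,np.array(c["dist_coeffs"],float),cv2.Rodrigues(np.array(c["rvec"],float))[0],np.array(c["tvec"],float).reshape(3)
def world(n,depth):
    K,d,R,t=cal(n); v,u=np.mgrid[0:420,0:560]
    p=cv2.undistortPoints(np.stack([u,v],-1).reshape(-1,1,2).astype(float),K,d).reshape(420,560,2)
    P=np.dstack([p,np.ones((420,560))])*depth[...,None]
    return (P-t)@R
def proj(n,P):
    K,d,R,t=cal(n); return cv2.projectPoints(np.array(P,float).reshape(-1,1,3),cv2.Rodrigues(R)[0],t,K,d)[0].reshape(-1,2)
E
python3 - <<'E'
from h import *
for n in("top","side"):
    p,d=env.snapshot(n); np.savez(n+".npz",p=p,d=d); cv2.imwrite(f"pics/{n}0.png",p)
    K,_,R,t=cal(n); print(n,-R.T@t,R[2],K[0,0])
print(env.state())
E
```

```text
top [461.16640802 -24.50683259 967.28199729] [ 0.02356154 -0.01918351 -0.99953832] 478.11911879359394
side [510.71239902 835.83386626 563.59355458] [-0.00686509 -0.88055642 -0.47389162] 530.5070501068399
{'t': 0.1, 'joint_positions': array([-1.39360234e+00,  2.59129920e-01,  2.08417331e-02,  1.33369451e+00,
        1.17270143e-06,  1.41817223e+00]), 'joint_vel': array([-0.00020733, -0.00057043,  0.00116276, -0.00023557,  0.00042367,
        0.00101858]), 'effort': array([ 4.41550277e-03, -5.56690300e+01,  3.45074952e+01,  1.16119062e-02,
       -2.55279156e-04, -2.51635657e-05]), 'eef_pos': array([ 178.06815135, -520.11451211,  230.73147217]), 'orientation': array([[ 3.23870797e-01, -9.46101297e-01, -2.07965777e-04],
       [-9.46100593e-01, -3.23870813e-01,  1.16800531e-03],
       [-1.17240538e-03, -1.81526265e-04, -9.99999296e-01]]), 'ft_force': array([ 0.0379994 , -0.15732552,  0.73317465]), 'moment': array([-0.04081712, -0.00612584, -0.03026229]), 'grip_width': 0.9996810542528035}
```

View pics/top0.png

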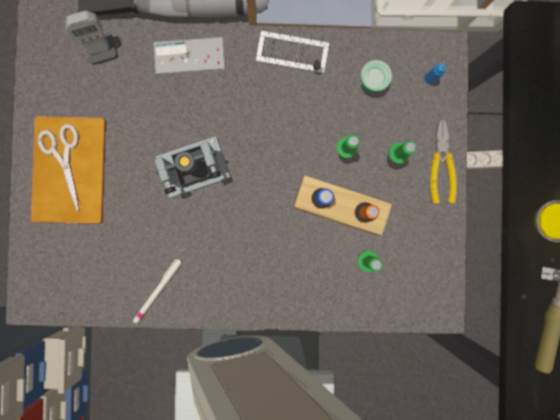

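View pics/side0.png

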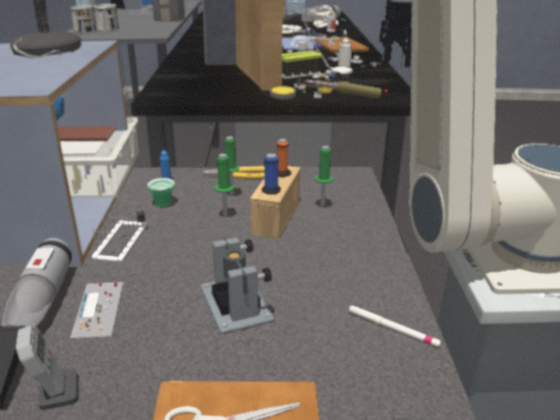

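The top view shows the orange punch at (370,212) and the blue one at (325,197), both in the rack. The barrel with the brass pin is at (185,161). The possible confusions are the green look-alikes at (348,147), (402,152) and (370,262), and blue (325,197). I choose the orange one at (370,212), which the side view shows at (282,155).

Run:
```python
from h import *
def circ(P):
    A=np.c_[2*P[:,:2],np.ones(len(P))]; s=np.linalg.lstsq(A,(P[:,:2]**2).sum(1),rcond=None)[0]
    return s[:2],np.sqrt(s[2]+s[:2]@s[:2])
for n in("top","side"):
    z=np.load(n+".npz"); p,d=z["p"],z["d"]; W=world(n,d); hsv=cv2.cvtColor(p,cv2.COLOR_BGR2HSV)
    H,S,V=cv2.split(hsv); ok=d>0
    v,u=np.mgrid[0:420,0:560]
    boxes={"top":{"or":(350,390,195,228),"bl":(308,342,182,212),"pin":(172,198,150,174)},"side":{"or":(270,294,135,175),"bl":(260,284,150,195),"pin":(224,246,248,266)}}[n]
    for k,(a,b,c,e) in boxes.items():
        m=ok&(u>=a)&(u<b)&(v>=c)&(v<e)&(S>90)
        m&={"or":(H<11)&(S>140),"bl":(H>100)&(H<135),"pin":(H>10)&(H<28)&(S>100)}[k]
        if k!="pin": m&=(W[...,2]>100)
        P=W[m]; 
        if not len(P): print(n,k,"none"); continue
        print(n,k,len(P),"mean",P.mean(0).round(1),"min",P.min(0).round(1),"max",P.max(0).round(1),"px",u[m].mean().round(1),v[m].mean().round(1))
        T=P[P[:,2]>P[:,2].max()-6]; print("   top slice",len(T),T.mean(0).round(1),"midrange",((T.min(0)+T.max(0))/2).round(1))
        if n=="side" and k!="pin": print("   circ",circ(P[P[:,2]<P[:,2].max()-4]))
    if n=="top":
        m=ok&(abs(W[...,2]-85)<6)&(u>290)&(u<400)&(v>170)&(v<240)&(H>10)&(H<28)
        print("rack",cv2.minAreaRect(W[m][:,:2].astype(np.float32)),W[m].mean(0))
        m=ok&(abs(W[...,2]-98)<6)&(u>150)&(u<235)&(v>130)&(v<200)
        print("hinge",cv2.minAreaRect(W[m][:,:2].astype(np.float32)),W[m].mean(0))
        m=ok&(u>100)&(u<130)&(v>100)&(v<120); print("table",W[m].mean(0))
a=cv2.resize(cv2.imread("pics/top0.png")[125:280,140:420],None,fx=2.8,fy=2.8,interpolation=cv2.INTER_CUBIC)
b=cv2.resize(cv2.imread("pics/side0.png")[130:335,190:345],None,fx=2.1,fy=2.1,interpolation=cv2.INTER_CUBIC)
cv2.imwrite("pics/c1.png",a)
```

```text
top or none
top bl 101 mean [ 498.3 -111.6  146.4] min [ 488.  -130.8  101.8] max [ 513.7 -104.4  159.6] px 321.1 198.1
   top slice 61 [ 498.8 -114.1  157. ] midrange [ 500.8 -118.   156.8]
top pin 89 mean [562.4 134.9  94.4] min [553.4 125.8  62.3] max [572.1 144.5 100.5] px 184.0 161.0
   top slice 62 [561.9 134.3  96.8] midrange [562.1 135.5  97.5]
rack ((489.38916015625, -159.14862060546875), (170.69448852539062, 60.30067443847656), 73.2649917602539) [ 488.73704712 -157.82539269   85.07816334]
hinge ((554.5850219726562, 132.4339599609375), (64.99854278564453, 113.77357482910156), 16.056018829345703) [561.50473494 133.77998223  97.44086531]
table [ 6.73618407e+02  2.95206229e+02 -5.90295663e-01]
side or 176 mean [ 476.  -186.1  130.5] min [ 466.4 -197.6  100.6] max [ 485.2 -181.4  157.5] px 282.3 155.0
   top slice 31 [ 476.1 -187.7  154.9] midrange [ 475.8 -190.1  154.6]
   circ (array([ 476.10621032, -189.01767364]), np.float64(6.525435096790919))
side bl 324 mean [ 500.3 -104.   130.4] min [ 488.5 -116.   100. ] max [512.1 -98.2 158.2] px 271.0 171.5
   top slice 51 [ 500.9 -105.5  155.4] midrange [ 500.4 -107.1  155.2]
   circ (array([ 500.41196177, -109.70393744]), np.float64(9.105636821832656))
side pin 42 mean [561.5 135.6  96. ] min [554.7 127.   93.2] max [569.  143.5  98.1] px 233.7 255.0
   top slice 42 [561.5 135.6  96. ] midrange [561.9 135.3  95.7]
```

View pics/c1.png

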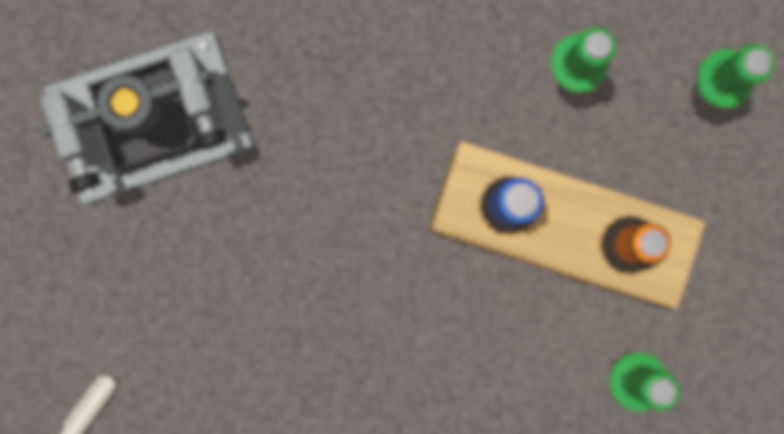

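The crop confirms the orange handle at the rack's far right end, with its top at about px (372.5,212), and blue beside it. All three greens stand outside the rack. Next I refine the positions with ray/plane fits.

Run:
```python
from h import *
def ray(n,u,v,z):
    K,d,R,t=cal(n); q=cv2.undistortPoints(np.array([[[u,v]]],float),K,d).reshape(2)
    C=-R.T@t; D=R.T@np.r_[q,1]; return C+D*(z-C[2])/D[2]
print("orange top",ray("top",140+651/2.8,125+243/2.8,162),"blue top",ray("top",140+521/2.8,125+201/2.8,162))
print("pin top",ray("top",140+125/2.8,125+102/2.8,97))
for nm,z in(("top",97),("side",97)):
    S=np.load(nm+".npz"); H,Sa,V=cv2.split(cv2.cvtColor(S["p"],cv2.COLOR_BGR2HSV))
    m=((H>12)&(H<30)&(Sa>110)).astype(np.uint8); x=np.zeros_like(m)
    a=(172,198,148,176) if nm=="top" else (222,246,245,268)
    x[a[2]:a[3],a[0]:a[1]]=m[a[2]:a[3],a[0]:a[1]]
    c=max(cv2.findContours(x,0,1)[0],key=cv2.contourArea);e=cv2.fitEllipse(c); print(nm,"pin ellipse",e,ray(nm,*e[0],z))
S=np.load("side.npz");H,Sa,V=cv2.split(cv2.cvtColor(S["p"],cv2.COLOR_BGR2HSV))
# side: axis columns vs prediction
for nm,P in(("or",(477.3,-199.4)),("bl",(501.5,-118.9))):
    print(nm,proj("side",[[*P,162],[*P,124],[*P,95]]).round(1), proj("top",[[*P,162],[*P,124]]).round(1))
for v in(140,145,150,155,160,165):
    o=np.where((H[v]<14)&(Sa[v]>120)&(np.arange(560)>265)&(np.arange(560)<300))[0]; b=np.where((H[v+15]>105)&(H[v+15]<130)&(Sa[v+15]>100)&(np.arange(560)>250)&(np.arange(560)<290))[0]
    print(v,o.min() if len(o) else 0,o.max() if len(o) else 0,b.min() if len(b) else 0,b.max() if len(b) else 0)
S=np.load("top.npz");W=world("top",S["d"])
# barrel rim / posts: points near z 100 
m=(abs(W[...,2]-99)<6)&(np.hypot(W[...,0]-562,W[...,1]-135)<21); print("barrel",W[m].mean(0),cv2.minEnclosingCircle(W[m][:,:2].astype(np.float32)))
```

```text
orange top [ 476.61164483 -197.6891053   162.        ] blue top [ 500.0776178  -118.36091765  162.        ]
pin top [561.31923293 133.24019078  97.        ]
top pin ellipse ((184.022705078125, 160.97061157226562), (9.556547164916992, 9.893216133117676), 60.6641960144043) [562.12670411 134.39077489  97.        ]
side pin ellipse ((233.2919464111328, 254.98837280273438), (4.172354221343994, 8.888936042785645), 87.93526458740234) [562.06686534 137.12773434  97.        ]
or [[281.7 138.6]
 [281.5 155.4]
 [281.3 167.9]] [[373.5 211.4]
 [368.9 211.7]]
bl [[270.4 153.6]
 [270.4 171.4]
 [270.3 184.5]] [[326.4 196. ]
 [323.9 197. ]]
140 0 0 0 0
145 278 287 265 276
150 278 286 265 276
155 278 286 266 276
160 279 286 266 277
165 279 286 266 276
barrel [561.68256868 133.77534161  98.28454537] ((562.3352661132812, 135.1039276123047), 20.601238250732422)
```

Emit:
move_arm([
  [-2.08, -3.87, 0, 0, -1],
  [-2.08, -3.87, 0, 0, -1],
  [-2.08, -3.87, 0, 0, -1],
  [-2.08, -3.87, 0, 0, -1],
  [-2.08, -3.87, 0, 0, -1],
  [-2.08, -3.87, 0, 0, -1],
  [-2.08, -3.87, 0, 0, -1],
  [-2.08, -3.87, 0, 0, -1],
  [-2.08, -3.87, 0, 0, -1],
  [-2.08, -3.87, 0, 0, -1],
  [0, 0, 0, 0, -1],
  [0, 0, 0, 0, -1],
], force=60)

```text
t: 1.6
eef_pos: [476.6, -198.2, 231.0]
orientation: [[0.325, -0.946, -0.001], [-0.946, -0.325, 0.0], [-0.0, 0.001, -1.0]]
ft_force: [-0.1, -1.1, 0.4]
grip_width: 0.997
```

Emit:
move_arm([
  [0, 0, 0, -0.158, -1],
  [0, 0, 0, -0.158, -1],
  [0, 0, 0, -0.158, -1],
  [0, 0, 0, -0.158, -1],
  [0, 0, 0, -0.158, -1],
  [0, 0, 0, -0.158, -1],
  [0, 0, 0, 0, -1],
  [0, 0, 0, 0, -1],
])

```text
t: 2.6
eef_pos: [476.5, -198.8, 231.3]
orientation: [[0.956, -0.293, -0.0], [-0.293, -0.956, -0.0], [-0.0, 0.0, -1.0]]
ft_force: [-0.0, -0.9, -0.1]
grip_width: 0.998
```

Emit:
move_arm([
  [0, 0, 2.5, 0, -1],
  [0, 0, 2.5, 0, -1],
  [0, 0, 2.5, 0, -1],
  [0, 0, 2.5, 0, -1],
  [0, 0, 2.4, 0, -1],
  [0, 0, 0, 0, -1],
  [0, 0, 0, 0, -1],
])

```text
t: 3.48
eef_pos: [477.2, -198.6, 108.1]
orientation: [[0.957, -0.29, 0.001], [-0.29, -0.957, -0.0], [0.001, 0.0, -1.0]]
ft_force: [0.5, 0.5, 0.0]
grip_width: 1.0
```

Run:
```python
from h import *
p,d=env.snapshot("side"); q,_=env.snapshot("top")
a=cv2.resize(p[100:250,190:360],(680,600),interpolation=cv2.INTER_CUBIC)
cv2.imwrite("pics/g1.png",a); print(env.state()["ft_force"])
```

```text
[0.19944514 0.41475552 0.18826869]
```

View pics/g1.png

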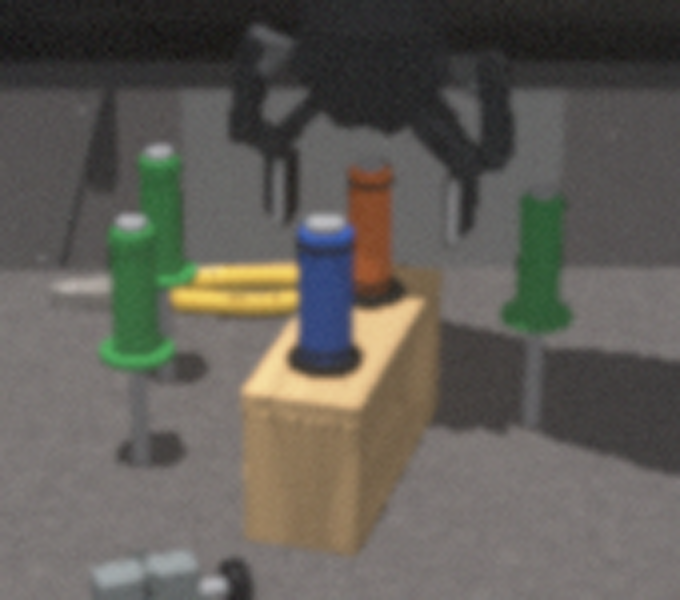

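The open fingers straddle the orange handle: it is at crop x≈370, with the pads at 280 and 457. I'll close the gripper.

Emit:
move_arm([
  [0, 0, 0, 0, 1],
  [0, 0, 0, 0, 1],
  [0, 0, 0, 0, 1],
  [0, 0, 0, 0, 1],
  [0, 0, 0, 0, 1],
  [0, 0, 0, 0, 1],
  [0, 0, 0, 0, 1],
  [0, 0, 0, 0, 1],
], force=90)

```text
t: 4.58
eef_pos: [476.9, -198.3, 107.6]
orientation: [[0.957, -0.289, 0.0], [-0.289, -0.957, -0.0], [0.0, 0.0, -1.0]]
ft_force: [-1.9, 1.0, 5.3]
grip_width: 0.258
```

Emit:
move_arm([
  [0, 0, -2, 0, 1],
  [0, 0, -2, 0, 1],
  [0, 0, -3, 0, 1],
  [0, 0, -3, 0, 1],
  [0, 0, -3, 0, 1],
  [0, 0, -3, 0, 1],
  [0, 0, 0, 0, 1],
  [0, 0, 0, 0, 1],
])

```text
t: 5.58
eef_pos: [476.6, -198.1, 266.2]
orientation: [[0.957, -0.289, -0.001], [-0.289, -0.957, 0.001], [-0.001, -0.0, -1.0]]
ft_force: [1.2, -0.2, -2.8]
grip_width: 0.259
```

Run:
```python
from h import *
p,d=env.snapshot("side"); np.savez("side2.npz",p=p,d=d)
s=env.state(); print(s["eef_pos"],s["grip_width"],s["ft_force"],proj("side",[s["eef_pos"]]))
a=cv2.resize(p[20:210,190:360],(537,600),interpolation=cv2.INTER_CUBIC)
cv2.imwrite("pics/g2.png",a)
```

```text
[ 476.51341768 -198.01185845  265.95910634] 0.2649813284742319 [-0.71087434  0.17406752 -2.19943225] [[282.77423976  89.98684288]]
```

View pics/g2.png

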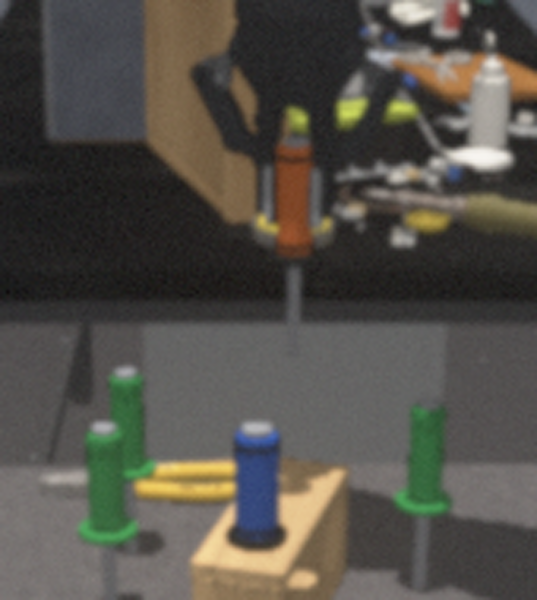

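Only the orange punch was lifted. It hangs straight, with its tip at crop (294,352). Blue remains in the rack. Next I carry it over to the hinge.

Emit:
move_arm([
  [0, 0, -1.5, 0, 1],
  [-0.14, -3.43, 0, 0, 1],
  [-0.14, -3.43, 0, 0, 1],
  [-0.14, -3.43, 0, 0, 1],
  [-0.14, -3.43, 0, 0, 1],
  [-0.14, -3.43, 0, 0, 1],
  [-0.14, -3.43, 0, 0, 1],
  [-0.14, -3.43, 0, 0, 1],
  [-0.14, -3.43, 0, 0, 1],
  [-0.14, -3.43, 0, 0, 1],
  [-0.14, -3.43, 0, 0, 1],
  [0, 0, 0, 0, 1],
])

```text
t: 7.12
eef_pos: [562.8, 136.1, 282.2]
orientation: [[0.958, -0.286, -0.001], [-0.286, -0.958, 0.0], [-0.001, -0.0, -1.0]]
ft_force: [-0.4, -1.1, -1.4]
grip_width: 0.258
```

Emit:
move_arm([
  [0, 0, 2, 0, 1],
  [0, 0, 2, 0, 1],
  [0, 0, 2, 0, 1],
  [0, 0, 1.5, 0, 1],
  [0, 0, 0, 0, 1],
  [0, 0, 0, 0, 1],
])

```text
t: 7.88
eef_pos: [562.9, 134.0, 208.1]
orientation: [[0.957, -0.289, 0.001], [-0.289, -0.957, 0.0], [0.001, -0.0, -1.0]]
ft_force: [-0.6, 0.4, -1.3]
grip_width: 0.26
```

Run:
```python
from h import *
p,d=env.snapshot("side"); np.savez("side3.npz",p=p,d=d); t,td=env.snapshot("top"); np.savez("top3.npz",p=t,d=td)
s=env.state(); e=s["eef_pos"]; print(e,s["ft_force"])
print("tip pred",proj("side",[[e[0],e[1],e[2]-88]]),"mouth",proj("side",[[562,134.3,100]]))
a=cv2.resize(p[140:330,150:320],(537,600),interpolation=cv2.INTER_CUBIC)
cv2.imwrite("pics/g3.png",a)
W=world("side",d); H,S,V=cv2.split(cv2.cvtColor(p,cv2.COLOR_BGR2HSV))
m=(H<14)&(S>130)&(W[...,2]>150)&(np.hypot(W[...,0]-562,W[...,1]-134)<40)
P=W[m]; print("handle",len(P),P.mean(0),P.min(0),P.max(0))
m=(W[...,2]>112)&(W[...,2]<150)&(np.hypot(W[...,0]-562,W[...,1]-134)<25); P=W[m]
if len(P):
  for z in range(108,150,8):
    q=P[abs(P[:,2]-z)<4]
    if len(q): print("shank",z,len(q),q.mean(0))
```

```text
[562.95739444 134.13747474 208.15671686] [ 0.02650105  0.10846842 -2.05019676]
tip pred [[232.35909345 241.55517712]] mouth [[233.3686296  252.40822748]]
handle 523 [564.12933    145.79489491 226.40268172] [551.7398307  134.65847457 191.01720208] [574.88678767 153.06673229 259.49627833]
shank 124 24 [562.34398555 139.11402495 124.01069718]
shank 132 29 [561.94318841 139.28028524 132.14236597]
shank 140 23 [561.98097102 139.47550648 140.06114146]
shank 148 16 [562.19298206 139.43625141 146.40219393]
```

View pics/g3.png

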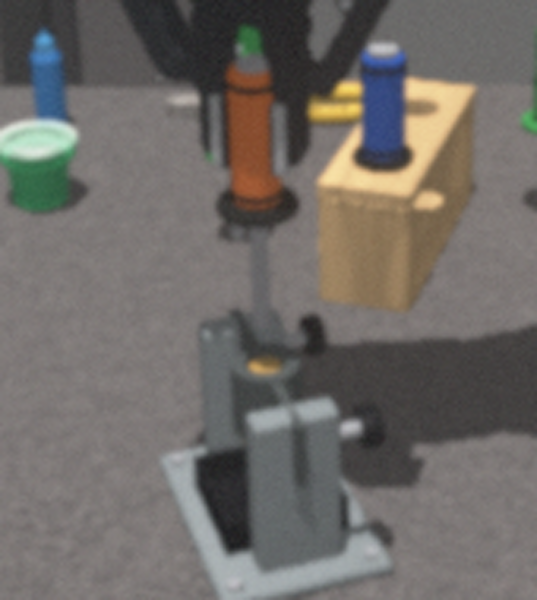

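The shank stands over the barrel: shank axis about (562,135.5), pin centre (561.7,135.6) in the same camera. I'll lower it and push gently.

Emit:
move_arm([
  [0, 0, 0.7, 0, 1],
  [0, 0, 0.7, 0, 1],
  [0, 0, 0.4, 0, 1],
  [0, 0, 0.3, 0, 1],
  [0, 0, 0.3, 0, 1],
  [0, 0, 0.3, 0, 1],
  [0, 0, 0.3, 0, 1],
  [0, 0, 0, 0, 1],
], force=110)

```text
t: 8.98
eef_pos: [562.9, 134.0, 178.4]
orientation: [[0.957, -0.289, 0.002], [-0.289, -0.957, -0.0], [0.002, -0.0, -1.0]]
ft_force: [-2.0, -1.1, 6.2]
grip_width: 0.25
```

Emit:
move_arm([
  [0, 0, 0.3, 0, 1],
  [0, 0, 0.3, 0, 1],
  [0, 0, 0.3, 0, 1],
  [0, 0, 0.3, 0, 1],
  [0, 0, 0, 0, 1],
])

```text
t: 9.6
eef_pos: [562.9, 134.0, 166.0]
orientation: [[0.957, -0.289, 0.002], [-0.289, -0.957, -0.0], [0.002, -0.0, -1.0]]
ft_force: [0.5, -1.2, 3.8]
grip_width: 0.257
```

Emit:
move_arm([
  [0, 0, 0.3, 0, 1],
  [0, 0, 0.3, 0, 1],
  [0, 0, 0.3, 0, 1],
  [0, 0, 0.3, 0, 1],
  [0, 0, 0.3, 0, 1],
  [0, 0, 0.1, 0, 1],
  [0, 0, 0, 0, 1],
  [0, 0, 0, 0, 1],
])

```text
t: 10.6
eef_pos: [562.6, 134.2, 149.4]
orientation: [[0.957, -0.289, 0.0], [-0.289, -0.957, 0.0], [0.0, -0.0, -1.0]]
ft_force: [0.1, -0.4, -1.7]
grip_width: 0.255
```

Run:
```python
from h import *
p,d=env.snapshot("side"); s=env.state(); e=s["eef_pos"]; print(e,s["ft_force"],s["grip_width"])
a=cv2.resize(p[140:340,150:320],(510,600),interpolation=cv2.INTER_CUBIC)
cv2.imwrite("pics/g4.png",a)
W=world("side",d); 
m=(W[...,2]>107)&(W[...,2]<122)&(np.hypot(W[...,0]-562,W[...,1]-134)<15); print("shank",W[m].mean(0) if m.any() else 0)
```

```text
[562.6313152  134.19549473 149.41536178] [-0.07387656 -0.49639439 -1.32269889] 0.25446239792823405
shank [561.91492481 139.90679528 111.7100647 ]
```

View pics/g4.png

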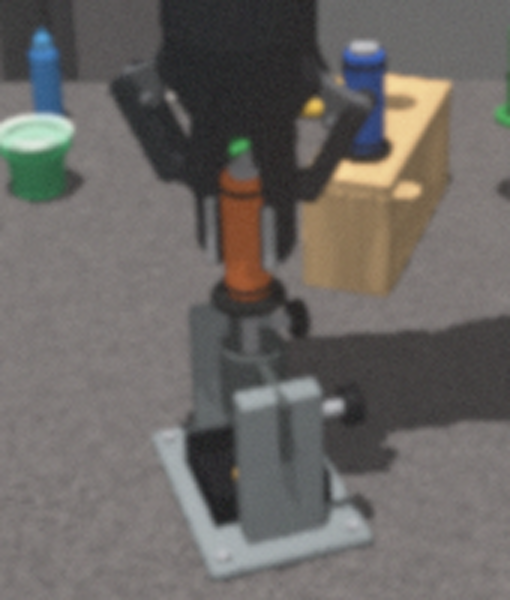

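The force is back to the punch's own weight and brass shows in the tray at crop (235,475): the pin is out. I'll lift and carry the punch back.

Emit:
move_arm([
  [0, 0, -1, 0, 1],
  [0, 0, -2, 0, 1],
  [0, 0, -2, 0, 1],
  [0, 0, -2, 0, 1],
  [0, 0, -2, 0, 1],
  [0, 0, -2, 0, 1],
  [0, 0, -2, 0, 1],
  [0, 0, -0.2, 0, 1],
  [0, 0, 0, 0, 1],
])

```text
t: 11.78
eef_pos: [562.5, 134.2, 281.0]
orientation: [[0.957, -0.289, -0.0], [-0.289, -0.957, -0.0], [-0.0, 0.0, -1.0]]
ft_force: [0.4, 0.1, -1.5]
grip_width: 0.252
```

Emit:
move_arm([
  [0.14, 3.43, 0, 0, 1],
  [0.14, 3.43, 0, 0, 1],
  [0.14, 3.43, 0, 0, 1],
  [0.14, 3.43, 0, 0, 1],
  [0.14, 3.43, 0, 0, 1],
  [0.14, 3.43, 0, 0, 1],
  [0.14, 3.43, 0, 0, 1],
  [0.14, 3.43, 0, 0, 1],
  [0.14, 3.43, 0, 0, 1],
  [0.14, 3.43, 0, 0, 1],
  [0, 0, 0, 0, 1],
  [0, 0, 0, 0, 1],
])

```text
t: 13.28
eef_pos: [476.7, -197.8, 280.7]
orientation: [[0.957, -0.289, -0.001], [-0.289, -0.957, 0.001], [-0.001, -0.001, -1.0]]
ft_force: [-0.7, -1.1, -2.4]
grip_width: 0.261
```

Run:
```python
from h import *
p,d=env.snapshot("side"); t,td=env.snapshot("top"); s=env.state(); print(s["eef_pos"],s["ft_force"],s["grip_width"])
a=cv2.resize(t[125:205,145:245],(500,400),interpolation=cv2.INTER_CUBIC)
b=cv2.resize(p[60:200,230:330],(286,400),interpolation=cv2.INTER_CUBIC)
cv2.imwrite("pics/g5.png",np.hstack([a,b]))
W=world("side",d); e=s["eef_pos"]
for z in(190,200,210,220):
    m=(abs(W[...,2]-z)<5)&(np.hypot(W[...,0]-e[0],W[...,1]-e[1])<16); print(z,W[m].mean(0) if m.any() else 0)
```

```text
[ 476.98057701 -197.38732562  281.05513983] [ 0.11499974  0.01614487 -1.11251477] 0.26062117249655287
190 [ 476.62506501 -192.99942538  194.06394857]
200 [ 476.31996992 -192.11640301  199.44170776]
210 [ 476.66892511 -192.2012747   209.56692759]
220 [ 476.39144934 -192.60702472  220.11048577]
```

View pics/g5.png

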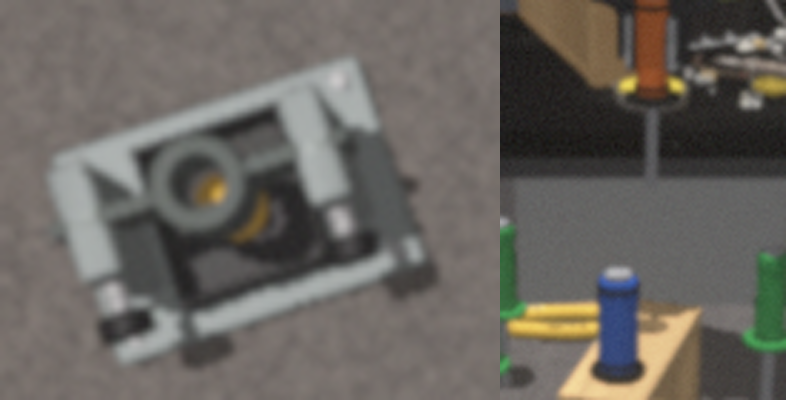

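The hinge crop shows brass at (212,188) and (250,220), deep in the tray, with the bore empty. The punch still hangs vertical over its hole. I'll lower it.

Emit:
move_arm([
  [0, 0.1, 3, 0, 1],
  [0, 0, 3, 0, 1],
  [0, 0, 2, 0, 1],
  [0, 0, 2, 0, 1],
  [0, 0, 2, 0, 1],
  [0, 0, 2, 0, 1],
  [0, 0, 1.5, 0, 1],
  [0, 0, 1, 0, 1],
  [0, 0, 0.4, 0, 1],
  [0, 0, 0.3, 0, 1],
  [0, 0, 0, 0, 1],
  [0, 0, 0, 0, 1],
])

```text
t: 14.88
eef_pos: [476.8, -199.4, 109.6]
orientation: [[0.957, -0.289, 0.001], [-0.289, -0.957, -0.0], [0.001, 0.0, -1.0]]
ft_force: [0.1, -0.4, -1.6]
grip_width: 0.252
```

Emit:
move_arm([
  [0, 0, 0.2, 0, 1],
  [0, 0, 0, 0, 1],
  [0, 0, 0, 0, 0.3],
  [0, 0, 0, 0, 0],
  [0, 0, 0, 0, -0.5],
  [0, 0, 0, 0, -1],
  [0, 0, 0, 0, -1],
  [0, 0, 0, 0, -1],
  [0, 0, 0, 0, -1],
  [0, 0, 0, 0, -1],
])

```text
t: 16.12
eef_pos: [476.6, -199.2, 107.3]
orientation: [[0.957, -0.289, -0.0], [-0.289, -0.957, 0.0], [-0.0, -0.0, -1.0]]
ft_force: [-0.3, -0.4, 0.4]
grip_width: 1.001
```

Emit:
move_arm([
  [0, 0, -1.5, 0, -1],
  [0, 0, -2.5, 0, -1],
  [0, 0, -3, 0, -1],
  [0, 0, -3, 0, -1],
  [0, 0, -3, 0, -1],
  [0, 0, 0, 0, -1],
  [3, 2, -1, 0, -1],
  [0, 4, 0, 0, -1],
  [0, 4, 0, 0, -1],
  [0, 4, 0, 0, -1],
  [0, 0, 0, 0, -1],
  [0, 0, 0, 0, -1],
])

```text
t: 17.62
eef_pos: [464.7, -341.5, 247.0]
orientation: [[0.957, -0.289, -0.0], [-0.289, -0.957, 0.001], [-0.001, -0.001, -1.0]]
ft_force: [0.5, 0.8, 0.9]
grip_width: 1.003
```

Run:
```python
from h import *
p,d=env.snapshot("side"); t,td=env.snapshot("top"); s=env.state(); print(s["t"],s["eef_pos"],s["ft_force"],s["grip_width"])
a=cv2.resize(t[125:280,140:420],(700,388)[:2],interpolation=cv2.INTER_CUBIC)[:, :700]
b=cv2.resize(p[120:340,190:350],(282,388),interpolation=cv2.INTER_CUBIC)
cv2.imwrite("pics/g6.png",cv2.resize(np.hstack([a,b]),(800,316)))
W=world("side",d); H,S,V=cv2.split(cv2.cvtColor(p,cv2.COLOR_BGR2HSV))
m=(H<11)&(S>140)&(W[...,2]>95)&(np.hypot(W[...,0]-477,W[...,1]+198)<25); P=W[m]; print(P.mean(0),P.min(0),P.max(0))
W=world("top",td); H,S,V=cv2.split(cv2.cvtColor(t,cv2.COLOR_BGR2HSV))
m=(H>10)&(H<28)&(S>100)&(np.hypot(W[...,0]-562,W[...,1]-134)<45); P=W[m]; print("brass",len(P),P.mean(0),P.min(0),P.max(0))
```

```text
17.725 [ 465.09676965 -340.94203748  247.32762223] [ 0.17722568  0.20306195 -0.41381547] 0.998937923090425
[ 475.96056534 -186.83770707  129.06121993] [ 466.37342211 -193.21063353   95.75059637] [ 485.17229798 -181.72756759  158.36472157]
brass 45 [560.05321164 129.87897675  35.78513668] [549.95385644 117.37234901   9.84643342] [569.25850213 140.68623761 100.07736859]
```

View pics/g6.png

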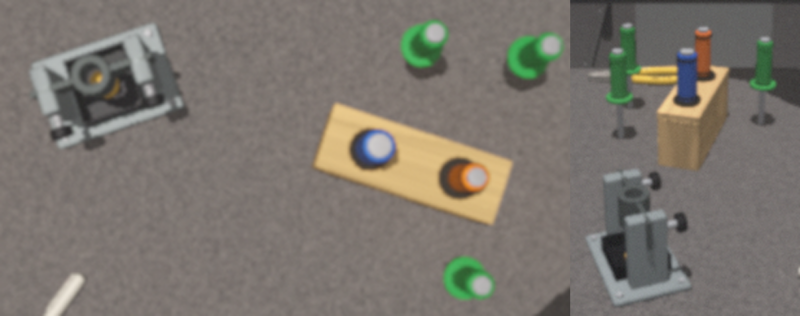

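Everything is in place: the orange punch is upright in its hole at (470,177), blue is untouched at (375,147), the pin is in the tray, and the robot is clear. I'll hand it in.

```bash
python3 -c "
from bench import env; print(env.hand_in())"
```

```text
the job is handed in; nothing more can be done
None
```

The pin is out and the job is handed in. I drove it down through the barrel with the orange punch until it dropped into the black tray, then put the punch back in its own rack hole. The robot's clock read about 17.7 s of the 48 s allowed.

- **Pin:** the push took roughly 5–8 N. At full depth, with the tip about 38 mm below the mouth, the force fell back to the punch's own weight. Brass then showed deep in the tray and the bore was empty. The pin's exact resting pose in the tray was only seen partly, through the bore and beside the barrel.
- **Slim punch:** it stands upright in its original hole, within about 1 mm of where it started by the side camera.
- **Everything else:** the blue punch and the three green look-alikes appear unmoved. The gripper is open and clear, and I saw no unexpected contact forces.
- **Disagreements:** the two cameras differed by up to about 3 mm in y on the pin. The side depth-based positions for shank and pin agreed within 1 mm, so I relied on those.

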